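# Fetch a nested beaker onto the shop scale

## Robot

A 6-joint arm with a two-finger parallel gripper is mounted at the origin on the work surface. World frame = base frame: x ahead of the robot, y to its left, z up, the work surface at z = 0. Lengths are in m, angles in degrees, forces in N, time in s.
With the tool pointing down it reaches from about 0.35 to 1 m from the base axis. Payload 7.1 kg.
Tool frame: the origin (TCP) lies at the centre of the arm's flange, where the gripper is bolted on; the fingertips stand 173 mm ahead of it and the grasp point (between the pads) lies manip.grip_depth ahead of it (manip.grip_depth is the distance from the TCP to the grasp point, in m); z points along the fingers, x is the direction in which the jaws open and shut, and the axes are right-handed (so a half turn about z gives the same grasp; the last joint's range is limited). The gripper opens to 85 mm and grips with 20 to 120 N. Pads are 22 mm wide; open, the fingers measure 114 mm over their backs; the gripper's body (76 mm by 85 mm) begins 54 mm behind the grasp point. The pads swing forward as they close: fully open they stand 13 mm farther back than shut.
Start: joints at [-72.938, 24.242, 93.386, -0, 62.372, -1.089], TCP at [0.195, -0.594, 0.405] pointing down, gripper open.
Joint ranges: [-172.04, 172.04], [-51.8, 120.97], [4.93, 147.93], [-75.15, 255.16], [6.16, 154.13], [-145.62, 145.62]. Speed limits (degrees/s): [136.94, 136.94, 172.46, 180, 180, 180].

## Interface

Orientations are given as a 3x3 rotation matrix whose columns are the frame's x, y, z axes.
In Python, from cell import manip gives the robot as it stands.
- The arm moves only by the tool send_rows, never from a script. Its argument "targets" is a list of rows, each a list of 7 numbers: the shift along the world's x, y, z in mm, then the turn, a rotation vector about the world's x, y, z in rad, then the closure, from 0 (fully open) to 1 (shut). A call has 1 to 12 rows; each row shifts and turns the commanded pose from where the row before left it; what a row does not reach is not made up. A row lasts 1/10 s, in which the tool goes at most 50 mm and 8.59 degrees, less where a joint would pass 70% of its speed; a pose out of reach is approached as far as the arm can. A call is refused whole if a number of a shift passes 50 or a number of a turn 0.15, either way. A call with a gripper value outside its range is refused whole. The fingers move at their own pace and stop on an object; "newtons" is the grip in N (left out, the last holds). Time passes only in rows, so rows that do not move let the fingers close. It gives the time, the measured TCP pose, the force and the opening at its end, in the units of the state.
- manip.sense(): the state, without advancing time (a new reading comes with each control period).
- manip.read_camera(name): name is "scene" or "top" or "wrist"; returns the picture (480x640x3 uint8, red, green, blue); there is no depth.
- manip.get_calibration(name): a dict with "intrinsics" (3x3 intrinsics, pixels), "dist_coeffs" ([k1, k2, p1, p2, k3] as OpenCV has them; the pictures are not rectified), "origin" and "attitude" of the camera in the world. Camera axes: x right, y up, looking along -z (the intrinsics and any distortion apply to the point x, -y, -z); pixel columns grow to the right and rows downward; lengths in m; the calibration is good to about 2 mm. A picture is of the moment at which its call begins: read the wrist's pose just before it. get_calibration takes no time and is no camera call; for the wrist camera it gives the pose at the moment of the call.
- manip.hand_in(): hands the job in, once; it reports no verdict.
The state is a dict: "clock": time; "joint_positions": joint angles; "joint_velocities": joint speeds; "effort": joint torques, N m; "position": TCP position; "ee_rot": TCP orientation; "contact_force": force on the tool from outside, world axes, zero at the start; "wrist_torque": the same for the moment, N m; "width": opening from 0.0 (shut) to 1.0 (fully open).
Only numpy, scipy, OpenCV 4.12 (cv2) and the standard library are available. Lean on these libraries where they do the work, as an engineer would, in place of code of your own. Each camera call takes 0.05 s, during which the arm holds its last target.

## Task

Two nested pairs of white beakers stand in round wooden feet on the shop counter. Lift the top beaker straight up off the pair of wide beakers, and set it down gently, upright and in the middle of the scale's steel pan, ready for weighing loose sweets.

Things in the scene. Friction and masses are not known exactly. Their poses are not given: they have to be found in the camera images.
- wide_top: The beaker to move, upper of the nested wide pair. Rigid glossy white melamine, round, open on top, 80 mm high, walls 3 mm; outside 44 mm across at the foot growing evenly to 58 mm at the rim. About 80 g. It is wedged in the lower one, its upper 34 mm standing free above the lower rim; the walls cling, coming free with a pull under 10 N. Origin: centre of its underside; z up along its axis.
- wide_stand: The lower beaker of that pair, same shape and size, fixed in a round wooden foot (92 mm across, 16 mm thick) screwed to the counter; its rim is 90 mm above the counter. Origin: centre of the foot's underside; z up. Not the narrow pair in the other foot (beakers 90 mm high, 44 mm across at the rim), nor the single wide beaker standing alone.
- pan (a point): Centre of the top face of the scale's square steel pan, 160 x 160 mm, flat, rigid, level, 70 mm above the counter, on a low grey fixed housing 200 x 190 mm with a dark display on the side towards the robot. z up; x and y along the pan's sides.
Things that resemble listed ones, but are neither listed nor needed, are in the scene too. Leave any black or green look-alike of the wide_top alone.

How it is judged (in metres and radians):
On the way:
1. the top wide beaker is lifted upright, straight up and clear of the lower one (z of wide_top in the frame of wide_stand above 0.093 m and horizontal distance between wide_top and wide_stand below 0.06 m and angle between wide_top's own z axis and vertical below 0.26 rad), for 0.05 s.
At the end, for the whole second after the job is handed in: The top wide beaker stands upright (within 10 degrees), released and at rest on the scale's pan, its centre within 40 mm of the pan's centre (horizontal distance between wide_top and pan below 0.04 m and z of wide_top in the frame of pan between -0.005 and 0.008 m and angle between wide_top's own z axis and vertical below 0.17 rad and linear speed of wide_top below 0.03 m/s); the robot touches nothing.
It fails at once if the beaker is let go more than 25 mm above the pan (horizontal distance between wide_top and pan below 0.08 m and z of wide_top in the frame of pan above 0.025 m and contact force between the fingers and wide_top below 0.02 N).
It also fails if it takes over 37 s, if anything falls off the work surface, if the arm or the gripper's body presses on something with over 40 N, if the wrist force passes 120 N, or if a joint passes its speed limit or range.

## Working session

There is one attempt and no reset: what is moved stays moved. The work goes in short steps, Python scripts to look and compute and a tool call to move; the robot and the scene stay as the last step left them, time stands still between calls to the robot, and variables do not carry over. Pictures are saved under pics/ and viewed, and the job is handed in when it is done.

Besides the shell and the picture viewer there is one more tool, called after "Emit:" as name(argument=value, ...), one argument or row to a line, values as JSON. send_rows: Moves the arm, as the interface text tells. Its arguments: {"type":"object","properties":{"targets":{"type":"array","items":{"type":"array","items":{"type":"number"}}},"newtons":{"type":"number"}},"required":["targets"]}

```bash
mkdir -p pics
python3 - <<'E'
from cell import manip
import cv2
print(manip.grip_depth, manip.sense())
for n in ["scene","top"]:
    im=manip.read_camera(n); cv2.imwrite(f"pics/{n}0.png",im[:,:,::-1])
    c=manip.get_calibration(n); print(n,c)
E
```

```text
0.1547 {'clock': 0.0, 'joint_positions': array([-7.29361827e+01,  2.42848560e+01,  9.34335232e+01, -1.48186093e-04,
        6.23713591e+01, -1.08849112e+00]), 'joint_velocities': array([-0.0151535 ,  0.013316  , -0.04414128, -0.0214809 , -0.02990856,
       -0.05642291]), 'effort': array([-1.55192749e-03, -5.57388175e+01, -2.81741703e+01, -1.26985383e-04,
        7.32877990e-03, -2.16912201e-05]), 'position': array([ 0.19465524, -0.59360855,  0.40392651]), 'ee_rot': array([[ 3.11544857e-01, -9.50231334e-01, -4.61779305e-04],
       [-9.50230156e-01, -3.11545198e-01,  1.49660799e-03],
       [-1.56598893e-03, -2.74638998e-05, -9.99998773e-01]]), 'contact_force': array([0.9295991 , 0.28545203, 0.21168576]), 'wrist_torque': array([-0.05251889, -0.05045097,  0.00486919]), 'width': 0.9991114252711759}
scene {'intrinsics': array([[448.69370076,   0.        , 316.92549508],
       [  0.        , 448.69370076, 237.98988906],
       [  0.        ,   0.        ,   1.        ]]), 'dist_coeffs': array([0.03410927, 0.        , 0.        , 0.        , 0.        ]), 'origin': array([0.85743484, 0.31351099, 0.62168561]), 'attitude': array([[-0.65208853, -0.55055583,  0.5212186 ],
       [ 0.75814157, -0.47228676,  0.44962937],
       [-0.00138143,  0.68835565,  0.72537204]])}
top {'intrinsics': array([[445.30585181,   0.        , 319.87373697],
       [  0.        , 445.30585181, 232.48561555],
       [  0.        ,   0.        ,   1.        ]]), 'dist_coeffs': array([-0.03289003,  0.        ,  0.        ,  0.        ,  0.        ]), 'origin': array([ 0.33886902, -0.02319371,  0.82286512]), 'attitude': array([[-0.00916578,  0.98148249, -0.19133244],
       [-0.99985645, -0.00626879,  0.01574097],
       [ 0.01425006,  0.19144925,  0.98139906]])}
```

View pics/scene0.png

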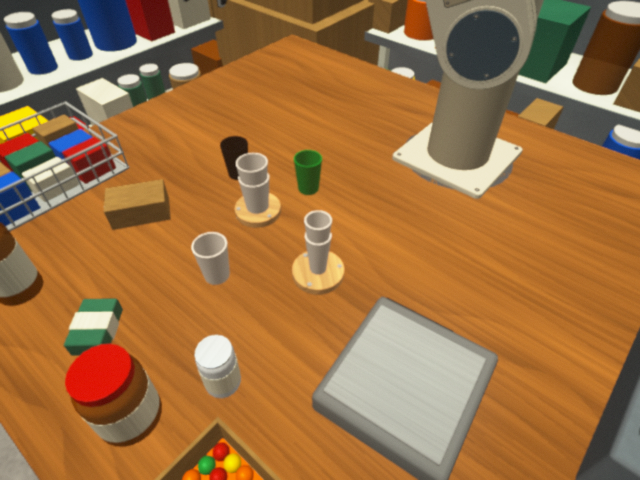

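View pics/top0.png

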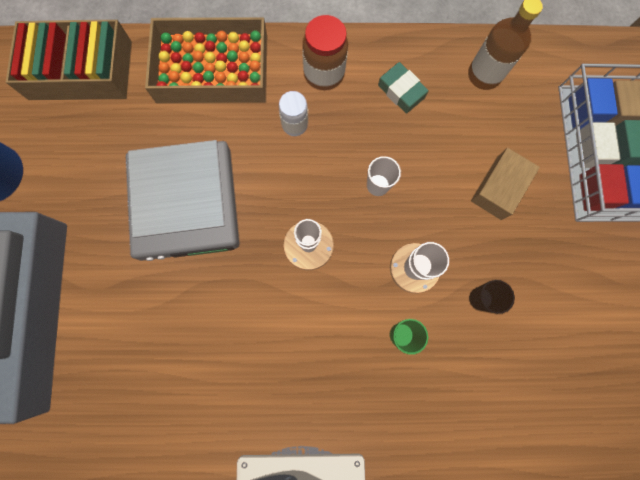

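Candidates: the wide nested pair is at scene (253,180) / top (428,262). It could be confused with:
- the narrow pair, scene (318,240) / top (307,237)
- the single wide beaker, scene (211,258) / top (383,176)
- the black beaker, scene (235,157) / top (492,297)
- the green beaker, scene (308,172) / top (410,337)

I choose the wide pair: it has a wooden foot and the broader rim. Next I'll crop and measure it.

```bash
cat > h.py <<'E'
import numpy as np, cv2, json
from cell import manip
def ray(name,uv,cal=None):
    c=cal or manip.get_calibration(name)
    p=cv2.undistortPoints(np.array(uv,float).reshape(-1,1,2),c["intrinsics"],c["dist_coeffs"]).reshape(-1,2)
    d=np.c_[p[:,0],-p[:,1],-np.ones(len(p))]@np.array(c["attitude"]).T
    return np.array(c["origin"]),d
def plane(name,uv,z,cal=None):
    o,d=ray(name,uv,cal); return o+d*((z-o[2])/d[:,2])[:,None]
def circ(P):
    A=np.c_[2*P[:,:2],np.ones(len(P))]; s=np.linalg.lstsq(A,(P[:,:2]**2).sum(1),rcond=None)[0]
    return s[:2],np.sqrt(s[2]+s[0]**2+s[1]**2)
E
python3 - <<'E'
from h import *
t=cv2.imread("pics/top0.png"); s=cv2.imread("pics/scene0.png")
a=cv2.resize(t[210:310,370:470],None,fx=4,fy=4,interpolation=cv2.INTER_CUBIC)
b=cv2.resize(s[140:240,205:305],None,fx=4,fy=4,interpolation=cv2.INTER_CUBIC)
cv2.imwrite("pics/crop.png",np.hstack([a,b]))
# pan
h=cv2.cvtColor(t,cv2.COLOR_BGR2HSV)
cv2.imwrite("pics/pan.png",cv2.resize(t[130:270,115:255],None,fx=4,fy=4,interpolation=cv2.INTER_CUBIC))
E
```

```text
(no output)
```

View pics/crop.png

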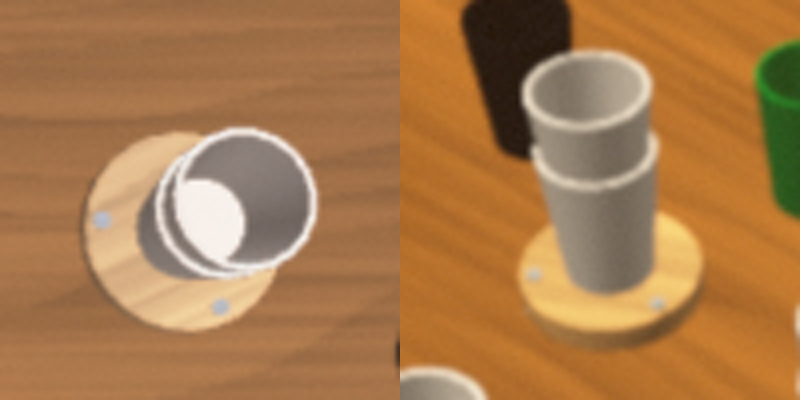

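View pics/pan.png

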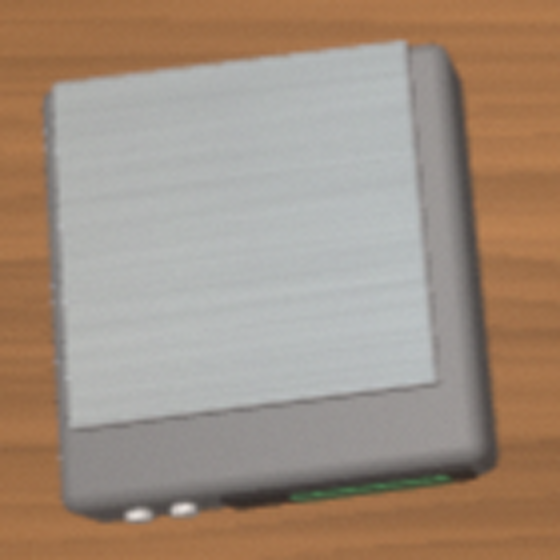

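Run:
```python
from h import *
def T(c,o): return (np.array(c,float)+.5)/4-.5+np.array(o)
# rim outline points (hand-read from crop), top
a=np.deg2rad(np.arange(0,360,30))
rim=np.c_[245+72*np.cos(a),200+72*np.sin(a)]
P=plane("top",T(rim,(370,210)),.124); print("top rim",circ(P))
rs=np.c_[588+65*np.cos(a)-400,91+40*np.sin(a)]
P=plane("scene",T(rs,(205,140)),.124); print("scene rim",circ(P))
# foot disc by colour, top
for n,f,z in (("top","top0",.016),("scene","scene0",.016)):
    im=cv2.imread(f"pics/{f}.png");h=cv2.cvtColor(im,cv2.COLOR_BGR2HSV)
    m=cv2.inRange(h,(10,60,190),(28,190,255))
    nn,l,st,ce=cv2.connectedComponentsWithStats(m)
    for i in range(1,nn):
        if st[i,4]>250: print(n,st[i],ce[i])
pan=T([(55,87),(408,41),(437,381),(72,428)],(115,130))
P=plane("top",pan,.070);print("pan",P,P.mean(0));
for i in range(4):print(np.linalg.norm(P[i]-P[i-1]))
ps=[(388,303),(491,359),(430,464),(325,386)]
print("scenepan",plane("scene",ps,.07),plane("scene",ps,.07).mean(0))
P=plane("top",T([(186,131),(86,222),(186,331)],(370,210)),.016);print("foot",circ(P))
print("narrow",plane("top",[(308,234)],.14), "single",plane("top",[(385,171)],.08))
```

```text
top rim (array([ 0.43026165, -0.21050299]), np.float64(0.028843573388334365))
scene rim (array([ 0.43293832, -0.20908159]), np.float64(0.02971008202007257))
top [ 85  21  12  53 338] [90.82840237 47.09171598]
top [ 21  22  14  53 322] [27.59006211 48.48757764]
top [ 284  221   49   48 1170] [308.1025641  249.78205128]
top [392 243  49  50 889] [408.80202475 271.22947132]
scene [393 167  98  52 636] [443.32232704 191.92610063]
scene [102 184  38  26 399] [115.50877193 195.72681704]
scene [234 190  49  33 721] [257.55339806 209.4147018 ]
scene [ 291  251   54   39 1303] [317.70376055 271.62164236]
pan [[0.63559559 0.30582439 0.07      ]
 [0.6562187  0.14855316 0.07      ]
 [0.50008582 0.13028999 0.07      ]
 [0.48045269 0.28674666 0.07      ]] [0.5680882  0.21785355 0.07      ]
0.15631147926291827
0.158617627595299
0.1571973876521135
0.1576836982784189
scenepan [[0.493259   0.13874339 0.07      ]
 [0.47863468 0.29455867 0.07      ]
 [0.64610755 0.3005168  0.07      ]
 [0.65338936 0.1507133  0.07      ]] [0.56784765 0.22113304 0.07      ]
foot (array([ 0.43057809, -0.21144612]), np.float64(0.04591007950929771))
narrow [[ 0.46970969 -0.0155886   0.14      ]] single [[ 0.59278641 -0.15029896  0.08      ]]
```

Emit:
send_rows(
  targets=[
    [22, 34, 0, 0, 0, 0, 0],
    [22, 36, 0, 0, 0, 0, 0],
    [22, 36, 0, 0, 0, 0, 0],
    [22, 36, 0, 0, 0, 0, 0],
    [22, 36, 0, 0, 0, 0, 0],
    [22, 36, 0, 0, 0, 0, 0],
    [22, 36, 0, 0, 0, 0, 0],
    [22, 36, 0, 0, 0, 0, 0],
    [22, 36, 0, 0, 0, 0, 0],
    [22, 36, 0, 0, 0, 0, 0],
    [17, 26, 0, 0, 0, 0, 0],
    [0, 0, 0, 0, 0, 0, 0],
  ],
  newtons=30,
)

```text
clock: 1.3
position: [0.433, -0.2073, 0.4046]
ee_rot: [[0.315, -0.949, 0.0], [-0.949, -0.315, 0.001], [-0.001, -0.0, -1.0]]
contact_force: [-0.3, 0.0, -0.1]
width: 1.002
```

Run:
```python
from h import *
s=manip.sense();print(s["clock"],s["position"],s["joint_positions"])
c=manip.get_calibration("wrist");print(c)
im=manip.read_camera("wrist");cv2.imwrite("pics/w1.png",im[:,:,::-1])
P=np.array([.4313,-.21,.124]);q=(P-c["origin"])@np.array(c["attitude"]);q=q*[1,-1,-1]
print(cv2.projectPoints(q.reshape(1,3),np.zeros(3),np.zeros(3),c["intrinsics"],c["dist_coeffs"])[0])
```

```text
1.3 [ 0.43302283 -0.20729306  0.40456801] [-2.70116296e+01  1.20158559e+01  1.11283872e+02  4.62994987e-02
  5.67137316e+01  4.45923040e+01]
{'intrinsics': array([[385.34304561,   0.        , 322.37220959],
       [  0.        , 385.34304561, 238.0878232 ],
       [  0.        ,   0.        ,   1.        ]]), 'dist_coeffs': array([-0.08547454,  0.        ,  0.        ,  0.        ,  0.        ]), 'origin': array([ 0.50811   , -0.18239712,  0.37349381]), 'attitude': array([[ 3.14694138e-01,  9.02346948e-01,  2.94512451e-01],
       [-9.49192775e-01,  2.99431338e-01,  9.68191600e-02],
       [-8.21783795e-04, -3.10017513e-01,  9.50730491e-01]])}
[[[325.65144182 238.42103607]]]
```

View pics/w1.png

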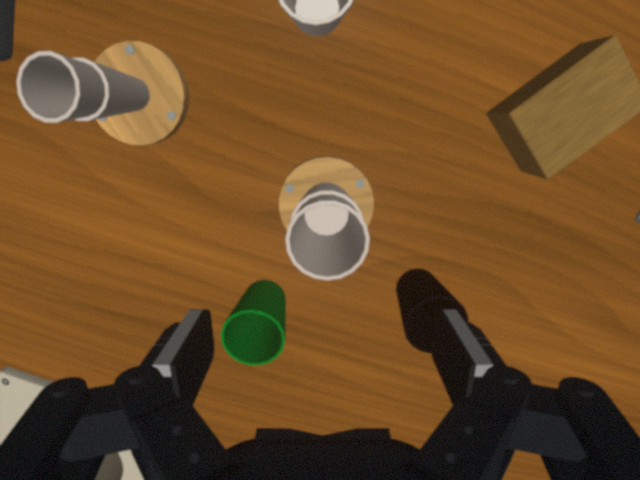

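The wrist picture shows the wide pair's rim at (327,239). The projected fix was (326,238), so the two agree within about 1 mm. Green (253,337) and black (430,310) are lower and sit outside the fingers' depth. I'm descending.

Emit:
send_rows(
  targets=[
    [-1, -3.5, -10, 0, 0, 0, 0],
    [0, 0, -20, 0, 0, 0, 0],
    [0, 0, -20, 0, 0, 0, 0],
    [0, 0, -20, 0, 0, 0, 0],
    [0, 0, -20, 0, 0, 0, 0],
    [0, 0, -20, 0, 0, 0, 0],
    [0, 0, -15, 0, 0, 0, 0],
    [0, 0, -9, 0, 0, 0, 0],
    [0, 0, -4, 0, 0, 0, 0],
    [0, 0, 0, 0, 0, 0, 0],
    [0, 0, 0, 0, 0, 0, 0],
  ],
)

```text
clock: 2.45
position: [0.4308, -0.2138, 0.2671]
ee_rot: [[0.311, -0.95, 0.001], [-0.95, -0.311, -0.0], [0.001, -0.001, -1.0]]
contact_force: [-0.9, -0.2, 0.3]
width: 1.001
```

Run:
```python
from h import *
im=manip.read_camera("wrist");cv2.imwrite("pics/w2.png",im[:,:,::-1])
im=manip.read_camera("scene");cv2.imwrite("pics/s2.png",cv2.resize(im[80:280,150:400,::-1],None,fx=3,fy=3))
```

```text
(no output)
```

View pics/w2.png

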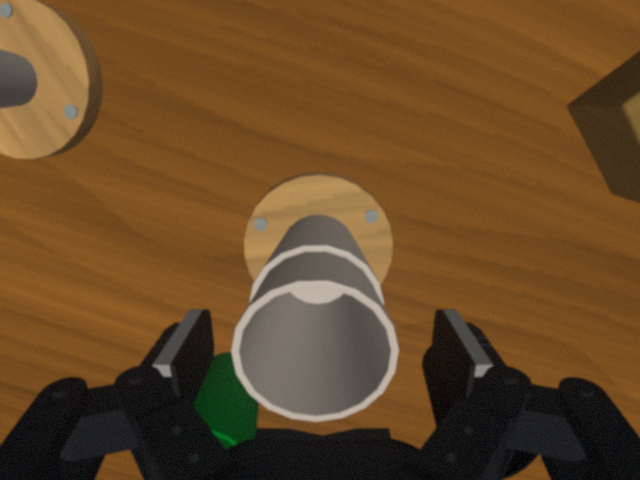

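View pics/s2.png

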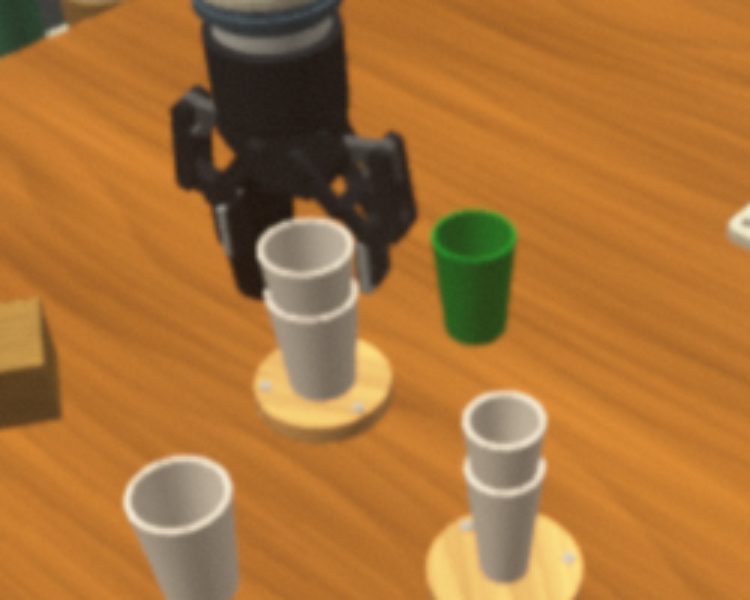

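Run:
```python
from h import *
a=np.deg2rad(np.arange(0,360,30))
print(manip.sense()["position"],circ(plane("wrist",np.c_[316+82*np.cos(a),350+70*np.sin(a)],.124)))
```

```text
[ 0.43094548 -0.21358103  0.26736408] (array([ 0.43036393, -0.21158322]), np.float64(0.028330741776554882))
```

The rim in the wrist view is centred at (316,350), and the pads' mid column is about 323. That puts the axis 2 mm in +y, so I'm correcting that and then closing.

Emit:
send_rows(
  targets=[
    [-0.5, 2, -1, 0, 0, 0, 0],
    [0, 0, 0, 0, 0, 0, 0],
    [0, 0, 0, 0, 0, 0, 0.2],
    [0, 0, 0, 0, 0, 0, 0.3],
    [0, 0, 0, 0, 0, 0, 0.4],
    [0, 0, 0, 0, 0, 0, 0.6],
    [0, 0, 0, 0, 0, 0, 0.8],
    [0, 0, 0, 0, 0, 0, 1],
    [0, 0, 0, 0, 0, 0, 1],
    [0, 0, 0, 0, 0, 0, 1],
  ],
  newtons=40,
)

```text
clock: 3.55
position: [0.4303, -0.2113, 0.2663]
ee_rot: [[0.311, -0.95, 0.0], [-0.95, -0.311, 0.0], [-0.0, -0.0, -1.0]]
contact_force: [-2.3, 2.4, 9.7]
width: 0.654
```

Run:
```python
from h import *
im=manip.read_camera("scene");cv2.imwrite("pics/s3.png",cv2.resize(im[80:280,150:400,::-1],None,fx=3,fy=3))
```

```text
(no output)
```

View pics/s3.png

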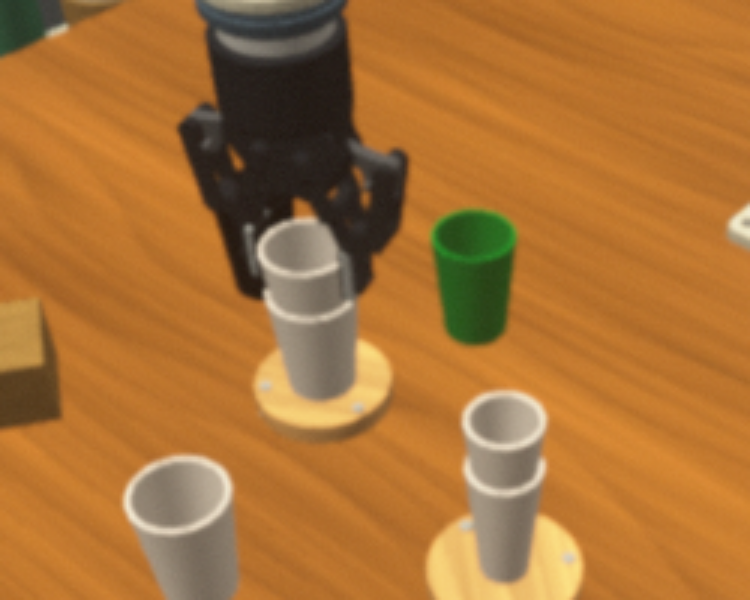

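The scene crop shows the pads on the upper beaker only, just above the lower rim (about (310,315) in the crop). The opening is 55.6 mm, which is plausible. I'm lifting straight up.

Emit:
send_rows(
  targets=[
    [0, 0, 2, 0, 0, 0, 1],
    [0, 0, 3, 0, 0, 0, 1],
    [0, 0, 5, 0, 0, 0, 1],
    [0, 0, 8, 0, 0, 0, 1],
    [0, 0, 10, 0, 0, 0, 1],
    [0, 0, 14, 0, 0, 0, 1],
    [0, 0, 18, 0, 0, 0, 1],
    [0, 0, 20, 0, 0, 0, 1],
    [0, 0, 20, 0, 0, 0, 1],
    [0, 0, 16, 0, 0, 0, 1],
    [0, 0, 8, 0, 0, 0, 1],
    [0, 0, 0, 0, 0, 0, 1],
  ],
  newtons=40,
)

```text
clock: 4.8
position: [0.4304, -0.2115, 0.3912]
ee_rot: [[0.311, -0.95, 0.003], [-0.95, -0.311, -0.001], [0.002, -0.002, -1.0]]
contact_force: [-0.3, -0.0, -1.2]
width: 0.657
```

Run:
```python
from h import *
im=manip.read_camera("scene");cv2.imwrite("pics/s4.png",cv2.resize(im[0:280,100:400,::-1],None,fx=2,fy=2))
```

```text
(no output)
```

View pics/s4.png

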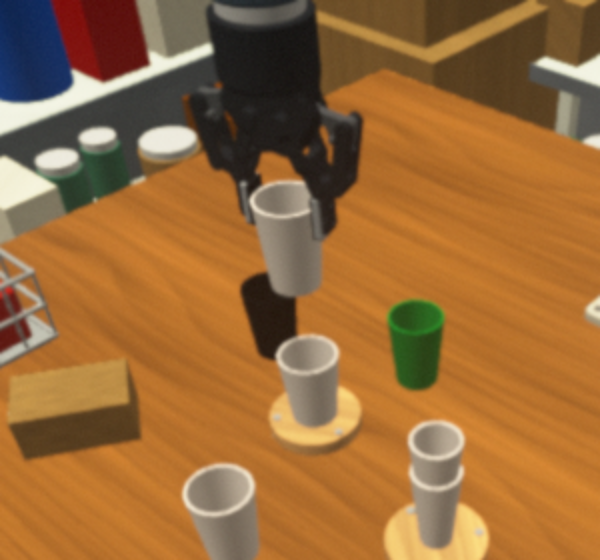

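The upper beaker is out and upright, at crop (290,240) with its base well clear of the lower rim (308,355). I'm carrying it over to the pan.

Emit:
send_rows(
  targets=[
    [2, 6, 10, 0, 0, 0, 1],
    [4, 12, 10, 0, 0, 0, 1],
    [6, 18, 5, 0, 0, 0, 1],
    [7, 22, 0, 0, 0, 0, 1],
    [7, 22, 0, 0, 0, 0, 1],
    [7, 22, 0, 0, 0, 0, 1],
    [7, 22, 0, 0, 0, 0, 1],
    [7, 22, 0, 0, 0, 0, 1],
    [7, 22, 0, 0, 0, 0, 1],
    [7, 22, 0, 0, 0, 0, 1],
    [7, 22, 0, 0, 0, 0, 1],
    [7, 22, 0, 0, 0, 0, 1],
  ],
)

```text
clock: 6.05
position: [0.5053, 0.0246, 0.415]
ee_rot: [[0.312, -0.95, -0.0], [-0.95, -0.312, 0.0], [-0.0, 0.0, -1.0]]
contact_force: [1.3, -0.2, -0.8]
width: 0.654
```

Emit:
send_rows(
  targets=[
    [7, 22, 0, 0, 0, 0, 1],
    [7, 22, 0, 0, 0, 0, 1],
    [7, 22, 0, 0, 0, 0, 1],
    [7, 22, 0, 0, 0, 0, 1],
    [7, 22, 0, 0, 0, 0, 1],
    [7, 22, 0, 0, 0, 0, 1],
    [7, 22, 0, 0, 0, 0, 1],
    [7, 20, 0, 0, 0, 0, 1],
    [5, 14, 0, 0, 0, 0, 1],
    [2, 8, 0, 0, 0, 0, 1],
    [0, 0, 0, 0, 0, 0, 1],
    [0, 0, 0, 0, 0, 0, 1],
  ],
)

```text
clock: 7.25
position: [0.568, 0.2183, 0.4145]
ee_rot: [[0.312, -0.95, -0.001], [-0.95, -0.312, -0.0], [0.0, 0.001, -1.0]]
contact_force: [-0.8, 0.0, -0.7]
width: 0.655
```

Run:
```python
from h import *
print(manip.sense()["position"],manip.sense()["contact_force"],manip.sense()["joint_positions"])
im=manip.read_camera("scene");cv2.imwrite("pics/s5.png",im[:,:,::-1])
im=manip.read_camera("wrist");cv2.imwrite("pics/w5.png",im[:,:,::-1])
```

```text
[0.56800651 0.21829343 0.4145383 ] [-0.79851987  0.00985321 -0.72532673] [ 1.99047851e+01  2.22547620e+01  9.50668167e+01 -1.50998475e-02
  6.27243974e+01  9.17616626e+01]
```

View pics/s5.png

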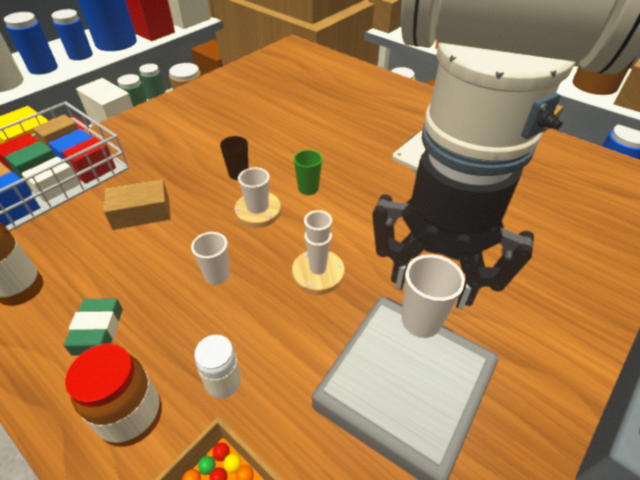

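View pics/w5.png

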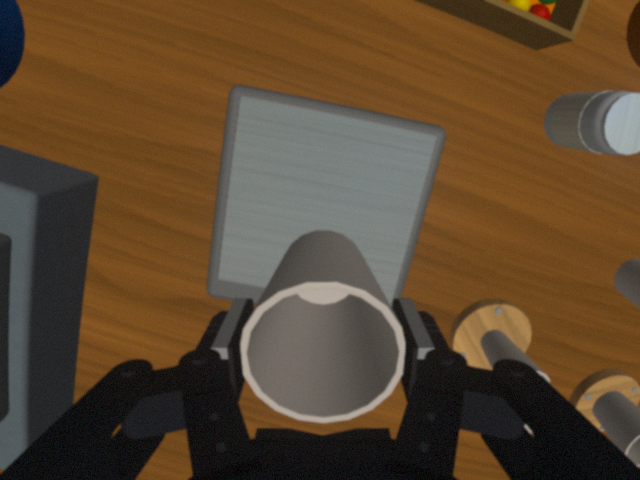

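The beaker is upright and still sits the same way in the grip (rim at wrist (323,350), same size as before), over the pan. Contact is expected near TCP z 0.292. I'm descending to about 8 mm above that.

Emit:
send_rows(
  targets=[
    [0, 0, -8, 0, 0, 0, 1],
    [0, 0, -16, 0, 0, 0, 1],
    [0, 0, -18, 0, 0, 0, 1],
    [0, 0, -18, 0, 0, 0, 1],
    [0, 0, -18, 0, 0, 0, 1],
    [0, 0, -14, 0, 0, 0, 1],
    [0, 0, -10, 0, 0, 0, 1],
    [0, 0, -4, 0, 0, 0, 1],
    [0, 0, -3, 0, 0, 0, 1],
    [0, 0, -2, 0, 0, 0, 1],
    [0, 0, -1, 0, 0, 0, 1],
    [0, 0, 0, 0, 0, 0, 1],
  ],
)

```text
clock: 8.55
position: [0.5683, 0.2187, 0.3031]
ee_rot: [[0.312, -0.95, 0.001], [-0.95, -0.312, 0.0], [-0.0, -0.001, -1.0]]
contact_force: [-0.5, 0.1, -1.5]
width: 0.653
```

Emit:
send_rows(
  targets=[
    [0, 0, -2, 0, 0, 0, 1],
    [0, 0, -2, 0, 0, 0, 1],
    [0, 0, -2, 0, 0, 0, 1],
    [0, 0, -1, 0, 0, 0, 1],
    [0, 0, 0, 0, 0, 0, 1],
  ],
)

```text
clock: 9.05
position: [0.5682, 0.2186, 0.2955]
ee_rot: [[0.311, -0.95, -0.0], [-0.95, -0.311, -0.0], [-0.0, 0.0, -1.0]]
contact_force: [0.1, 0.5, -1.1]
width: 0.654
```

Run:
```python
from h import *
print(manip.sense()["position"],manip.sense()["contact_force"])
im=manip.read_camera("scene");cv2.imwrite("pics/s6.png",cv2.resize(im[200:480,280:540,::-1],None,fx=2,fy=2))
```

```text
[0.5681517  0.21859649 0.295473  ] [ 0.07886722  0.48953119 -1.06042686]
```

View pics/s6.png

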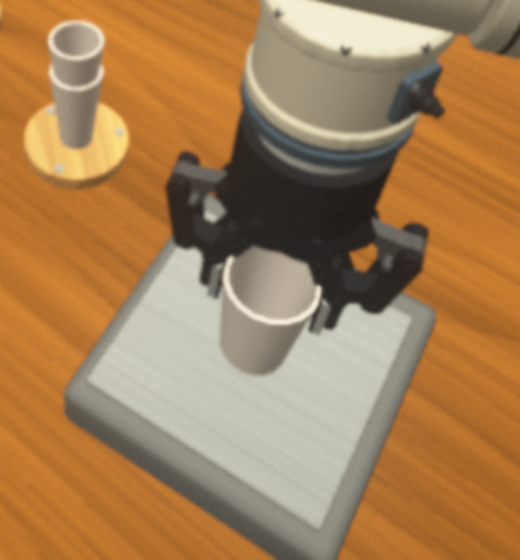

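Just above the pan centre, with no contact yet (force z −1.1 N). I'm feeling down in 1 mm steps.

Emit:
send_rows(
  targets=[
    [0, 0, -1, 0, 0, 0, 1],
    [0, 0, -1, 0, 0, 0, 1],
    [0, 0, 0, 0, 0, 0, 1],
  ],
)

```text
clock: 9.4
position: [0.5682, 0.2186, 0.2936]
ee_rot: [[0.312, -0.95, -0.0], [-0.95, -0.312, -0.0], [-0.0, 0.0, -1.0]]
contact_force: [-0.3, -0.2, -1.0]
width: 0.651
```

Emit:
send_rows(
  targets=[
    [0, 0, -1, 0, 0, 0, 1],
    [0, 0, 0, 0, 0, 0, 1],
  ],
)

```text
clock: 9.6
position: [0.5682, 0.2186, 0.2926]
ee_rot: [[0.312, -0.95, -0.0], [-0.95, -0.312, -0.0], [-0.0, 0.0, -1.0]]
contact_force: [0.6, -0.3, -0.6]
width: 0.648
```

Emit:
send_rows(
  targets=[
    [0, 0, -1, 0, 0, 0, 1],
    [0, 0, 0, 0, 0, 0, 1],
  ],
)

```text
clock: 9.8
position: [0.5684, 0.2187, 0.2922]
ee_rot: [[0.311, -0.95, 0.001], [-0.95, -0.311, 0.0], [-0.0, -0.001, -1.0]]
contact_force: [-0.7, 0.1, 2.6]
width: 0.653
```

Emit:
send_rows(
  targets=[
    [0, 0, -1, 0, 0, 0, 1],
    [0, 0, 0, 0, 0, 0, 1],
  ],
)

```text
clock: 10.0
position: [0.5686, 0.2187, 0.2922]
ee_rot: [[0.312, -0.95, 0.002], [-0.95, -0.312, 0.001], [-0.0, -0.002, -1.0]]
contact_force: [-3.4, -2.1, 11.0]
width: 0.648
```

Contact at TCP z 0.292, as predicted. I'm relaxing the press by 1 mm, then opening evenly.

Emit:
send_rows(
  targets=[
    [0, 0, 1, 0, 0, 0, 1],
    [0, 0, 0, 0, 0, 0, 0.34],
    [0, 0, 0, 0, 0, 0, 0.31],
    [0, 0, 0, 0, 0, 0, 0.28],
    [0, 0, 0, 0, 0, 0, 0.24],
    [0, 0, 0, 0, 0, 0, 0.18],
    [0, 0, 0, 0, 0, 0, 0.1],
    [0, 0, 0, 0, 0, 0, 0],
    [0, 0, 0, 0, 0, 0, 0],
    [0, 0, 0, 0, 0, 0, 0],
  ],
  newtons=20,
)

```text
clock: 11.0
position: [0.5682, 0.2186, 0.2917]
ee_rot: [[0.311, -0.95, 0.0], [-0.95, -0.311, 0.0], [-0.0, -0.0, -1.0]]
contact_force: [-0.5, 0.1, -0.3]
width: 1.001
```

Run:
```python
from h import *
im=manip.read_camera("wrist");cv2.imwrite("pics/w7.png",im[:,:,::-1])
```

```text
(no output)
```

View pics/w7.png

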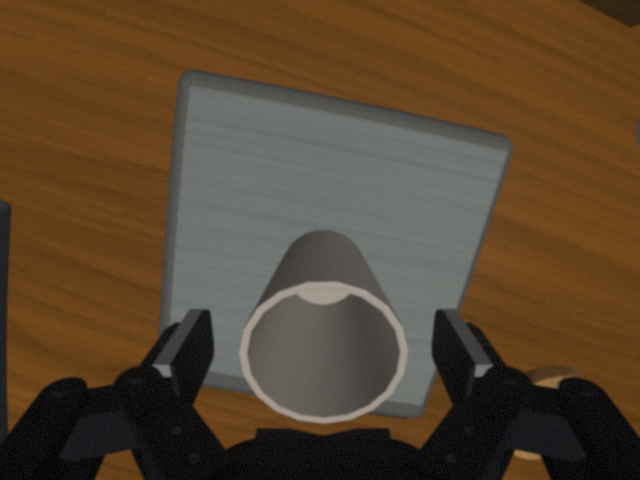

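The beaker stands free between the open pads at (323,350), centred. I'm retreating straight up.

Emit:
send_rows(
  targets=[
    [0, 0, 4, 0, 0, 0, 0],
    [0, 0, 8, 0, 0, 0, 0],
    [0, 0, 14, 0, 0, 0, 0],
    [0, 0, 20, 0, 0, 0, 0],
    [0, 0, 20, 0, 0, 0, 0],
    [0, 0, 20, 0, 0, 0, 0],
    [0, 0, 20, 0, 0, 0, 0],
    [0, 0, 20, 0, 0, 0, 0],
    [0, 0, 14, 0, 0, 0, 0],
    [0, 0, 6, 0, 0, 0, 0],
    [0, 0, 0, 0, 0, 0, 0],
    [0, 0, 0, 0, 0, 0, 0],
  ],
)

```text
clock: 12.25
position: [0.568, 0.2185, 0.4371]
ee_rot: [[0.312, -0.95, -0.001], [-0.95, -0.312, -0.0], [0.0, 0.001, -1.0]]
contact_force: [-0.3, -1.0, -1.0]
width: 1.0
```

Run:
```python
from h import *
im=manip.read_camera("scene");cv2.imwrite("pics/s8.png",im[:,:,::-1])
im=manip.read_camera("wrist");cv2.imwrite("pics/w8.png",im[:,:,::-1])
```

```text
(no output)
```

View pics/s8.png

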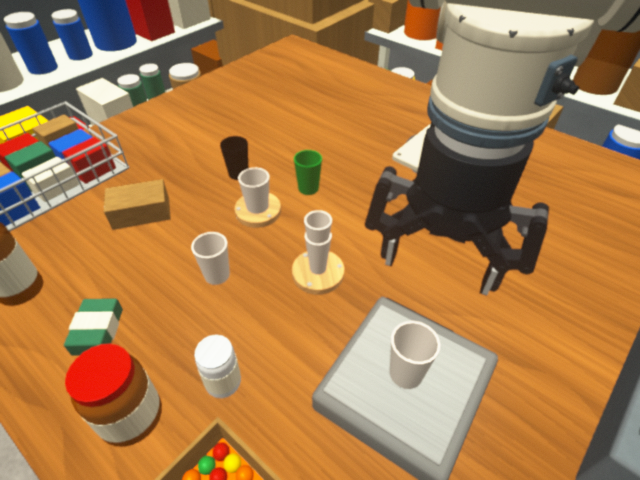

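View pics/w8.png

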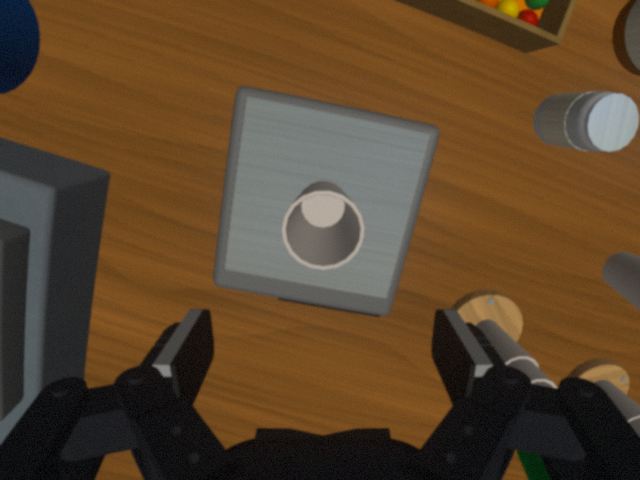

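The scene view shows the beaker standing upright at (412,355) on the pan, with its base near the pan centre. The wrist view shows its rim at (323,230), and the gripper is well clear. I'm checking the rim position once and handing in.

Run:
```python
from h import *
a=np.deg2rad(np.arange(0,360,30))
print("rim",circ(plane("wrist",np.c_[323+41*np.cos(a),230+39*np.sin(a)],.150)))
print("base",plane("wrist",[(323,210)],.073))
print(manip.hand_in())
```

```text
rim (array([0.56818704, 0.21816628]), np.float64(0.028371994618060392))
base [[0.56436521 0.21680001 0.073     ]]
the job is handed in; nothing more can be done
None
```

The top wide beaker is on the scale's pan, upright and released. I gripped its free upper part, lifted it straight up out of the lower beaker, and lowered it until it touched the pan. Then I opened the fingers, moved the arm clear and handed the job in just after 12 s; no verdict was reported.

- **Position:** the last check put the rim centre at (0.568, 0.218). The pan centre measured (0.568, 0.218) from the top camera and (0.568, 0.221) from the scene camera.
- **Tilt:** rim and base centres agree to about 4 mm. That would be about 3° if it were real, but it is within how well I can read the picture.
- **Forces:** the force on the tool peaked at about 11 N in the readings, when the beaker touched the pan.
- **Other objects:** nothing else visibly moved, and no check failed.

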